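# Close the bead cassette and lift it out of its dock

### The job

The bead cassette stands locked in its metal bench dock with its lid only resting on it. Press the lid down until it is snapped fully home and level all round, then pinch the cassette's two side catches together to unlock it and lift it straight out. Finish while still holding the cassette by its catches, roughly level, with its underside at least 10 cm above the dock's base plate and well clear of everything; leave the other things on the bench where they are.

Things in the scene. Friction and masses are not known exactly. Their poses are not given: they have to be found in the camera images.
- dock: aluminium dock fixed to the bench, plate 150 (x) x 110 (y) x 8 mm; origin under the plate's centre. Midway on its +y and -y sides stands a cheek 44 long (x), y 39 to 45, whose lip reaches inward to y = 33, from 33 to 39 above the bench. The catches' noses hook under the lips: the cassette rises only 4 mm unless both are pinched. Low end stops and ribs leave the cassette 1.5 mm of play
- cassette: beige plastic open tub 120 long (x) x 40 wide (y) x 50 mm high, about 0.2 kg, standing on the dock's plate (underside 8 mm above the bench), its x axis along the dock's. Origin at the centre of its underside, z up. Midway along its two long sides it carries two grey catches
- lid: loose white snap lid: plate 118 (x) x 38 (y) x 4 mm, plug 18 deep below; origin at the centre of the plate's underside, z up. At first the plug rests on two sprung detents inside the tub's ends, the plate about 10 mm above the rim. Pressing the middle with 10 to 20 N snaps it down until the plate lies on the rim. It fits between the catches
- mouth (a point): centre of the tub's rim, 50 mm above the cassette's origin: where the seated lid's origin lies
- pad_left (a point): centre of the gripping area on the outer face of the grey catch on the cassette's +y side, 56 mm above the cassette's underside. The catch is an upright tab 22 wide (x) x 4 mm thick, from 6 to 70 mm above that underside, standing 7.5 mm off the tub; a nose near its foot points outward
- pad_right (a point): the same on the -y side. Untouched, the two outer faces are 63 mm apart, and 49 mm when fully pinched. Grip the part above the dock's lips (between 39 and 78 mm above the bench) from above, fingers closing along the cassette's y.
- catch_left (a joint): how far the +y catch is pushed in, m: 0 untouched, 0.007 against its stop; its nose is clear of the lip from about 0.004. It is sprung: 4 N to start, 8 N at the stop, so grip with 15 to 30 N.
- catch_right (a joint): the same for the -y catch
- carved_box: open brown box with dark carved scrolls, 150 x 110 x 75 high, stands beside the dock's area; origin under its centre (leave alone; sizes in mm)
- tape_roll: flat roll of tape, diameter 52, 18 high, lying near the dock's -x end; origin under its centre (leave alone; sizes in mm)
- note_pad: yellow pad of notes 50 x 50 x 12 high, lying near the dock's +x end; origin under its centre (leave alone; sizes in mm)
- glue_bottle: white glue bottle with a cap, diameter 56, 150 high; origin under its centre (leave alone; sizes in mm)
- bead_jar: amber jar with a metal cap, diameter 60, 60 high; origin under its centre (leave alone; sizes in mm)
- pen_cup: steel cup, diameter 76, 90 high; origin under its centre (leave alone; sizes in mm)
- scissors: scissors lying flat, about 170 long, 9 high; origin under the pivot (leave alone; sizes in mm)
Things that resemble listed ones, but are neither listed nor needed, are in the scene too. What is shaped like the cassette but yellow is not meant.

How it is judged:
By the outcome, as a careful person would: the job done as asked, in the order asked, and still so for the second after the job is handed in, while the arm keeps its last pose, push and grip.
It also fails if it takes over 45 s, if anything falls off the work surface, if the arm or the gripper's body presses on something with over 40 N, if the wrist force passes 120 N, or if a joint passes its speed limit or range.

### The arm

A 6-joint arm with a two-finger parallel gripper is mounted at the origin on the work surface. World frame = base frame: x ahead of the robot, y to its left, z up, the work surface at z = 0. Lengths are in m, angles in degrees, forces in N, time in s.
With the tool pointing down it reaches from about 0.3 to 0.75 m from the base axis. Payload 8.5 kg.
Tool frame: the origin (TCP) lies at the very end of the fingers, on their centre line; the grasp point (between the pads) lies 19 mm behind it (env.hold_point_z is the distance from the TCP to the grasp point, in m); z points along the fingers, y is the line along which they close (so a half turn about z gives the same grasp; the last joint's range is limited). The gripper opens to 85 mm and grips with 20 to 120 N. Pads are 22 mm wide; open, the fingers measure 114 mm over their backs; the gripper's body (76 mm by 85 mm) begins 54 mm behind the grasp point. The pads swing forward as they close: fully open they stand 13 mm farther back than shut.
Start: joints at [-89.227, 21.807, 74.336, -0, 83.858, -12.336], TCP at [0.125, -0.536, 0.231] pointing down, gripper open.
Joint ranges: [-178.18, 178.18], [-50.72, 133.34], [12.68, 142.11], [-81.47, 261.47], [9.98, 163.14], [-165.26, 165.26]. Speed limits (degrees/s): [136.94, 136.94, 180, 180, 180, 180].

### API

Orientations are given as a 3x3 rotation matrix whose columns are the frame's x, y, z axes.
In Python, from rig import env, optics gives the robot as it stands.
- The arm moves only by the shell command python3 -m jog 'ROWS' [OPENING] [FORCE]. ROWS is JSON, a list of rows, each an object with "linear": the shift along the tool's x, y, z in units of 40 mm (1.0 is 40 mm), a list of three; "roll": the turn about the tool's z in units of 5 degrees (1.0 is 5 degrees). A call has 1 to 12 rows; each row shifts and turns the commanded pose from where the row before left it, along the tool's axes as they then stand; what a row does not reach is not made up. A row lasts 1/12 s, in which the tool goes at most 41.7 mm and 7.16 degrees, less where a joint would pass 70% of its speed; a pose out of reach is approached as far as the arm can. A call is refused whole if a number of a shift passes 1 or a number of a turn 1, either way. A call with a gripper value outside its range is refused whole. OPENING is the opening, from -1 (shut) to 1 (fully open), set as the call begins (- or left out, the last holds). The fingers move at their own pace and stop on an object; FORCE is the grip in N (left out, the last holds). Time passes only in rows, so rows that do not move let the fingers close. It gives the time, the measured TCP pose, the force, the opening and the grip force at its end, in the units of the state.
- env.observe(): the state, without advancing time (a new reading comes with each control period).
- optics.get_image(name): name is "scene" or "top" or "wrist"; returns the picture (384x512x3 uint8, red, green, blue); there is no depth.
- optics.calibration(name): a dict with "fov_y" (degrees; the focal length in pixels is half the picture's height over the tangent of half this angle, whatever the lens; pixels are square), "cx", "cy" (the principal point, pixels), "T" (4x4, takes a point from camera to world coordinates). Camera axes: x right, y down, z forward; pixel columns grow to the right and rows downward; lengths in m; the calibration is good to about 2 mm. A picture is of the moment at which its call begins: read the wrist's pose just before it. calibration takes no time and is no camera call; for the wrist camera it gives the pose at the moment of the call.
- env.close_job(): hands the job in; it is judged then, once.
The state is a dict: "time_s": time; "q": joint angles; "qvel": joint speeds; "joint_efforts": joint torques, N m; "position": TCP position; "tool_rot": TCP orientation; "ft_force": force on the tool from outside, world axes, zero at the start; "wrist_torque": the same for the moment, N m; "grip_width": finger opening in m; "gripper_force": force on a finger pad.
Only numpy, scipy, OpenCV 4.12 (cv2) and the standard library are available. Lean on these libraries where they do the work, as an engineer would, in place of code of your own. Each camera call takes 0.05 s, during which the arm holds its last target. There are 200 camera calls.

## Working session

There is one attempt and no reset: what is moved stays moved. The work goes in short steps, Python scripts to look and compute and a shell command to move; the robot and the scene stay as the last step left them, time stands still between calls to the robot, and variables do not carry over. Pictures are saved under pics/ and viewed, at most 10 in all, crops included, and the job is handed in when it is done.

```bash
mkdir -p pics; ls; python3 - <<'E'
from rig import env, optics
import cv2,numpy as np
np.set_printoptions(precision=4,suppress=True)
for n in ["scene","top"]:
    im=optics.get_image(n); cv2.imwrite(f"pics/{n}0.png",im[:,:,::-1])
    c=optics.calibration(n); print(n,c)
s=env.observe(); print(s["position"],s["tool_rot"],s["grip_width"],env.hold_point_z,s["time_s"],s["ft_force"])
E
```

```text
pics
scene {'fov_y': 45.326872170982426, 'cx': 246.3099208857619, 'cy': 193.3669936424659, 'T': array([[-0.3902,  0.5949, -0.7027,  1.4457],
       [ 0.9207,  0.2566, -0.2941,  0.3697],
       [ 0.0053, -0.7617, -0.6479,  0.9119],
       [ 0.    ,  0.    ,  0.    ,  1.    ]])}
top {'fov_y': 49.916355077703955, 'cx': 256.71475355305046, 'cy': 186.54824808596877, 'T': array([[ 0.0203, -0.9983,  0.0552,  0.4578],
       [-0.9998, -0.0202,  0.0026,  0.0045],
       [-0.0015, -0.0552, -0.9985,  1.4655],
       [ 0.    ,  0.    ,  0.    ,  1.    ]])}
[ 0.1247 -0.5354  0.2308] [[ 0.9739  0.2268 -0.    ]
 [ 0.2268 -0.9739  0.0014]
 [ 0.0003 -0.0013 -1.    ]] 0.08548151086013343 0.0187 0.1 [-0.119   0.2996  0.9789]
```

View pics/scene0.png

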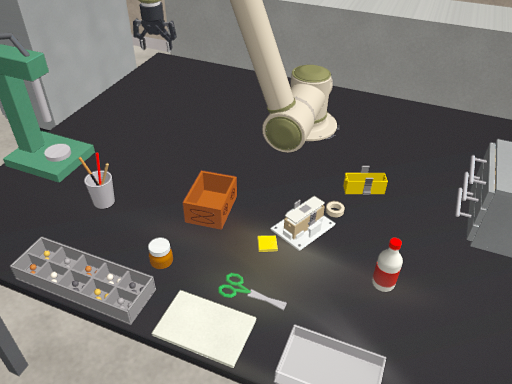

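View pics/top0.png

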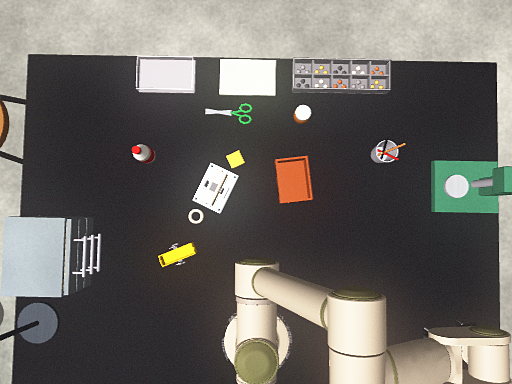

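The dock with the lidded cassette is at about (216,188) in the top view and (303,222) in the scene view. The orange carved box is to its right and the yellow decoy is nearer the base. I'll measure the dock next.

```bash
cat > h.py <<'E'
import cv2,numpy as np
np.set_printoptions(precision=4,suppress=True)
def ray(c,u,v):
    f=192/np.tan(np.radians(c["fov_y"])/2)
    T=c["T"]; return T[:3,3],T[:3,:3]@np.array([(u-c["cx"])/f,(v-c["cy"])/f,1])
def plane(c,u,v,z):
    o,d=ray(c,u,v); return o+d*(z-o[2])/d[2]
def proj(c,p):
    f=192/np.tan(np.radians(c["fov_y"])/2)
    q=c["T"][:3,:3].T@(np.asarray(p)-c["T"][:3,3]); return np.array([c["cx"]+f*q[0]/q[2],c["cy"]+f*q[1]/q[2]])
E
python3 - <<'E'
from h import *
from rig import optics
c=optics.calibration("top")
im=cv2.imread("pics/top0.png"); sub=im[150:225,180:250]
m=np.zeros(im.shape[:2],np.uint8); m[155:222,180:248]=(sub[5:72,0:68].min(2)>110)
m=cv2.morphologyEx(m,cv2.MORPH_CLOSE,np.ones((5,5)))
cs,_=cv2.findContours(m,0,2); k=sorted(cs,key=cv2.contourArea)[-1]
r=cv2.minAreaRect(k); print(r,[x[0] for x in map(cv2.minAreaRect,cs)])
b=cv2.boxPoints(r); P=np.array([plane(c,*p,0.008) for p in b]); print(P,P.mean(0))
for i in range(2):
    d=P[i+1]-P[i]; print(np.linalg.norm(d),np.degrees(np.arctan2(d[1],d[0])))
cv2.imwrite("pics/topc.png",cv2.resize(im[140:235,165:265],None,fx=6,fy=6,interpolation=cv2.INTER_CUBIC))
E
```

```text
((215.00003051757812, 188.00001525878906), (31.304948806762695, 81.39286804199219), 26.56505012512207) [(215.00003051757812, 188.00001525878906)]
[[0.4242 0.2666 0.008 ]
 [0.6852 0.1449 0.008 ]
 [0.6371 0.0442 0.008 ]
 [0.3771 0.1666 0.008 ]] [0.5309 0.1556 0.008 ]
0.28796033484451816 -25.011937420509014
0.11160210553955857 -115.51535721439842
```

View pics/topc.png

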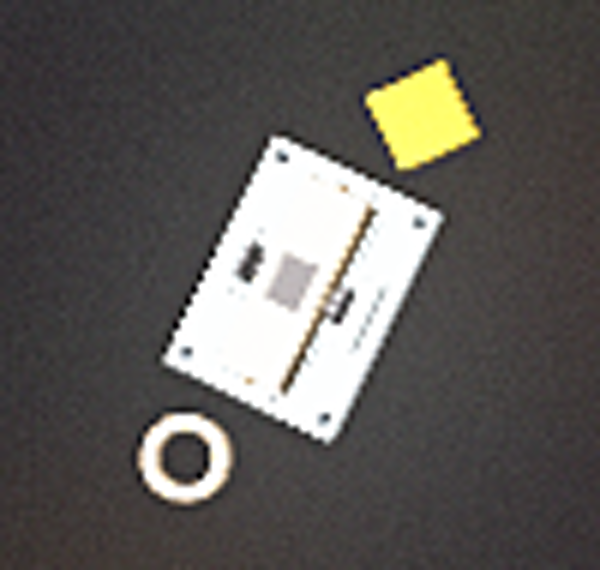

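The crop shows the plate's corners at crop pixels (275,137), (443,215), (332,442) and (163,360). The catches are at (250,262) and (343,303), and the lid's grey patch is at (292,281). The note pad lies towards the dock's +x end.

```bash
python3 - <<'E'
from h import *
from rig import optics,env
c=optics.calibration("top")
g=lambda x,y:((x+.5)/6-.5+165,(y+.5)/6-.5+140)
P=[plane(c,*g(*p),0.008) for p in [(275,137),(443,215),(332,442),(163,360)]]
P=np.array(P); print(P,P.mean(0))
for a,b in((3,0),(2,1),(0,1),(3,2)):
    d=P[b]-P[a]; print(np.linalg.norm(d),np.degrees(np.arctan2(d[1],d[0])))
L=plane(c,*g(250,262),.078);R=plane(c,*g(343,303),.078);print("catch",L,R,(L+R)/2,np.linalg.norm(L-R))
print("patch",plane(c,*g(292,281),.072))
# wrist cam mounting
w=optics.calibration("wrist");s=env.observe();R=s["tool_rot"]
print("wrist in tool",R.T@(w["T"][:3,3]-s["position"]),"\n",R.T@w["T"][:3,:3],w["fov_y"])
E
```

```text
[[0.6208 0.1744 0.008 ]
 [0.5766 0.074  0.008 ]
 [0.4415 0.1362 0.008 ]
 [0.4876 0.2369 0.008 ]] [0.5316 0.1554 0.008 ]
0.14714125753118104 -25.1156169363954
0.14872539194946985 -24.715426233328902
0.10978309261770722 -113.7864618613525
0.11079655099745744 -114.61605256582592
catch [0.5422 0.1785 0.078 ] [0.5202 0.1256 0.078 ] [0.5312 0.152  0.078 ] 0.05721395463702078
patch [0.5323 0.1552 0.072 ]
wrist in tool [ 0.0684  0.0005 -0.1428] 
 [[-0.0009 -0.9636 -0.2675]
 [ 1.     -0.0011  0.0004]
 [-0.0007 -0.2675  0.9636]] 65.05283718500233
```

```bash
python3 -m jog '[{"linear":[0.7,-0.72,0]},{"linear":[0.7,-0.72,0]},{"linear":[0.7,-0.72,0]},{"linear":[0.7,-0.72,0]},{"linear":[0.7,-0.72,0]},{"linear":[0.7,-0.72,0]},{"linear":[0.7,-0.72,0]},{"linear":[0.7,-0.72,0]},{"linear":[0.7,-0.72,0]},{"linear":[0.7,-0.72,0]},{"linear":[0.7,-0.72,0]},{"linear":[0.7,-0.72,0]}]' -1 20
cat > go.py <<'E'
import sys
from h import *
from rig import env
def go(x,y,z,yaw):
    s=env.observe();R=np.array(s["tool_rot"]);a=np.radians(yaw)
    d=R.T@(np.array([x,y,z])-s["position"])/.04
    cur=np.degrees(np.arctan2(R[1,0],R[0,0]))
    print("t",s["time_s"],"pos",np.array(s["position"]),"ft",np.array(s["ft_force"]),"w",s["grip_width"],"yaw",cur,"tilt",R[2],"\nlinear",d,"roll",(cur-yaw)/5,"q",np.array(s["q"]))
if __name__=="__main__": go(*map(float,sys.argv[1:]))
E
python3 go.py 0.5315 0.155 0.231 -24.8
```

```text
t 0.1 pos [ 0.1247 -0.5354  0.2308] ft [-0.119   0.2996  0.9789] w 0.08548151086013343 yaw 13.108360174557427 tilt [ 0.0003 -0.0013 -1.    ] 
linear [ 13.8185 -14.5036   0.0175] roll 7.581672034911486 q [-89.2266  21.838   74.3801  -0.0008  83.8605 -12.3349]invalid input
```

```bash
python3 -m jog '[{"linear":[0.7,-0.72,0],"roll":0},{"linear":[0.7,-0.72,0],"roll":0},{"linear":[0.7,-0.72,0],"roll":0},{"linear":[0.7,-0.72,0],"roll":0},{"linear":[0.7,-0.72,0],"roll":0},{"linear":[0.7,-0.72,0],"roll":0},{"linear":[0.7,-0.72,0],"roll":0},{"linear":[0.7,-0.72,0],"roll":0},{"linear":[0.7,-0.72,0],"roll":0},{"linear":[0.7,-0.72,0],"roll":0},{"linear":[0.7,-0.72,0],"roll":0},{"linear":[0.7,-0.72,0],"roll":0}]' -1 20
python3 go.py 0.5315 0.155 0.231 -24.8
```

```text
time_s: 1.1
position: [0.374, -0.1209, 0.2313]
tool_rot: [[0.974, 0.227, 0.0], [0.227, -0.974, 0.0], [0.0, -0.0, -1.0]]
ft_force: [-0.1, -0.0, -0.7]
grip_width: 0.0002
gripper_force: 0.0
t 1.1 pos [ 0.374  -0.1209  0.2313] ft [-0.1475 -0.0245 -0.7452] w 0.00015803467582315613 yaw 13.092772504157002 tilt [ 0. -0. -1.] 
linear [ 5.3967 -5.8254  0.0081] roll 7.5785545008314 q [-35.3011   5.8158  96.5291   0.001   77.6547  41.6059]
```

```bash
python3 -m jog '[{"linear":[0.67,-0.73,0],"roll":0},{"linear":[0.67,-0.73,0],"roll":0},{"linear":[0.67,-0.73,0],"roll":0},{"linear":[0.67,-0.73,0],"roll":0},{"linear":[0.67,-0.73,0],"roll":0},{"linear":[0.67,-0.73,0],"roll":0},{"linear":[0.67,-0.73,0],"roll":0},{"linear":[0.67,-0.73,0],"roll":0},{"linear":[0,0,0],"roll":1},{"linear":[0,0,0],"roll":1},{"linear":[0,0,0],"roll":1},{"linear":[0,0,0],"roll":1}]' 
python3 -m jog '[{"linear":[0,0,0],"roll":1},{"linear":[0,0,0],"roll":1},{"linear":[0,0,0],"roll":1},{"linear":[0,0,0],"roll":0.6},{"linear":[0,0,0],"roll":0}]' 
python3 go.py 0.5315 0.155 0.231 -24.8
python3 - <<'E'
from h import *
from rig import optics
import pickle
c=optics.calibration("wrist"); im=optics.get_image("wrist"); cv2.imwrite("pics/w1.png",im[:,:,::-1]); pickle.dump(c,open("w1.pkl","wb"))
E
```

```text
time_s: 2.1
position: [0.5293, 0.1536, 0.2308]
tool_rot: [[0.992, -0.124, -0.001], [-0.124, -0.992, -0.0], [-0.001, 0.0, -1.0]]
ft_force: [-0.5, -0.6, -0.1]
grip_width: -0.0004
gripper_force: 0.0
time_s: 2.52
position: [0.5293, 0.1533, 0.231]
tool_rot: [[0.906, -0.423, -0.001], [-0.423, -0.906, -0.0], [-0.001, 0.0, -1.0]]
ft_force: [0.0, 0.2, -0.7]
grip_width: 0.0
gripper_force: 0.0
t 2.5167 pos [0.5293 0.1533 0.231 ] ft [ 0.0153  0.1755 -0.7368] w 4.274513529256402e-06 yaw -24.994653112639305 tilt [-0.0007  0.0004 -1.    ] 
linear [ 0.0325 -0.0625 -0.0006] roll -0.03893062252786095 q [  3.8397  21.9465  74.1718  -0.0009  83.93   118.8345]
```

View pics/w1.png

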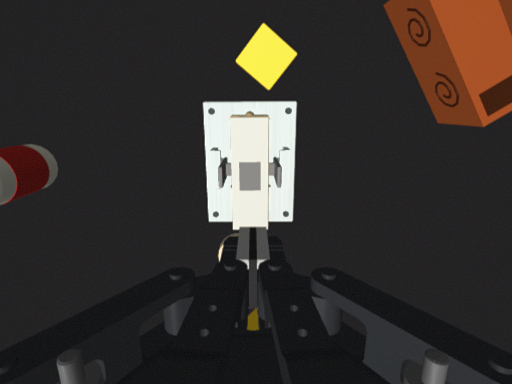

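The wrist view shows the plate's corners near (204,102), (297,101), (293,221) and (210,222). The catches are at (222,172) and (278,172), and the lid's grey patch is centred near (250,176). I'll refine the dock and patch positions from this view.

```bash
python3 - <<'E'
from h import *
import pickle
from go import go
c=pickle.load(open("w1.pkl","rb")); im=cv2.imread("pics/w1.png")
P=np.array([plane(c,*p,.008) for p in [(204,102),(297,101),(293,221),(210,222)]]);print(P,P.mean(0))
for a,b in((3,0),(2,1),(0,1),(3,2)):
    d=P[b]-P[a]; print(np.linalg.norm(d),np.degrees(np.arctan2(d[1],d[0])))
# dock's screw holes
g=im.min(2)
H=[]
for u,v in [(211,112),(288,111),(285,214),(216,214)]:
    w=g[v-4:v+5,u-4:u+5].astype(float); m=np.clip(150-w,0,None); yy,xx=np.mgrid[v-4:v+5,u-4:u+5]; H.append(((m*xx).sum()/m.sum(),(m*yy).sum()/m.sum()))
Q=np.array([plane(c,*p,.008) for p in H]);print("holes",H,Q,Q.mean(0))
for a,b in((3,0),(2,1)):
    d=Q[b]-Q[a]; print(np.linalg.norm(d),np.degrees(np.arctan2(d[1],d[0])))
# grey patch
m=((im.max(2)<150)&(im.min(2)>70)&(im.max(2)-im.min(2)<25)).astype(np.uint8); m[:155]=0;m[196:]=0;m[:,:236]=0;m[:,264:]=0
y,x=np.nonzero(m);print("patch px",x.min(),x.max(),y.min(),y.max())
print("patch",plane(c,x.mean(),y.mean(),.072))
# lid edges
for v in(130,210):
    r=im[v,215:290].max(1); print(v,r.tolist())
E
```

```text
[[0.6205 0.1728 0.008 ]
 [0.5756 0.0742 0.008 ]
 [0.4402 0.1367 0.008 ]
 [0.4846 0.2348 0.008 ]] [0.5302 0.1547 0.008 ]
0.149396904286137 -24.53283431310536
0.1491653115074587 -24.77216563023565
0.10831279423316931 -114.45671526421897
0.10769027829676883 -114.33236534825456
holes [(np.float64(211.0847651775487), np.float64(110.83676975945018)), (np.float64(287.94529540481403), np.float64(110.46553610503283)), (np.float64(285.3233137829912), np.float64(213.49706744868035)), (np.float64(215.3574529667149), np.float64(213.92908827785817))] [[0.6081 0.1699 0.008 ]
 [0.5703 0.088  0.008 ]
 [0.4539 0.1416 0.008 ]
 [0.4915 0.2235 0.008 ]] [0.531  0.1558 0.008 ]
0.1283373814966931 -24.701355988867977
0.1281980171716548 -24.749994989529736
patch px 240 259 163 189
patch [0.531  0.1557 0.072 ]
130 [246, 245, 244, 246, 245, 245, 245, 243, 242, 243, 244, 245, 243, 244, 247, 235, 241, 242, 241, 241, 241, 241, 241, 241, 241, 241, 241, 242, 241, 241, 240, 241, 241, 241, 241, 241, 241, 241, 241, 240, 241, 240, 240, 240, 240, 240, 240, 240, 240, 240, 241, 241, 240, 190, 237, 248, 246, 243, 241, 241, 241, 241, 245, 243, 243, 244, 244, 245, 245, 245, 244, 243, 245, 246, 243]
210 [247, 244, 242, 248, 246, 241, 243, 245, 244, 246, 243, 243, 241, 243, 242, 242, 245, 234, 240, 240, 241, 240, 240, 241, 240, 240, 241, 241, 240, 241, 241, 239, 240, 240, 239, 239, 240, 240, 240, 240, 240, 240, 239, 239, 239, 240, 239, 240, 239, 239, 240, 239, 227, 193, 244, 245, 242, 241, 240, 240, 241, 244, 242, 241, 241, 242, 244, 245, 245, 242, 215, 228, 243, 242, 240]
```

```bash
python3 - <<'E'
import cv2
im=cv2.imread("pics/w1.png")[90:240,190:310]
cv2.imwrite("pics/w1c.png",cv2.resize(im,None,fx=4,fy=4,interpolation=cv2.INTER_CUBIC))
E
```

```text
(no output)
```

View pics/w1c.png

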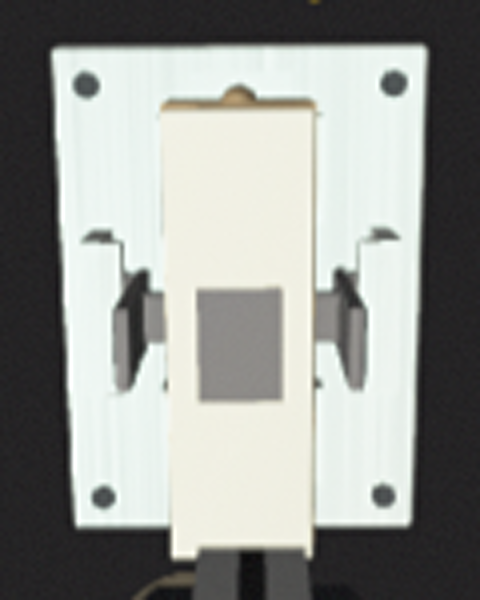

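The dock centre is (0.531, 0.1558) with yaw -24.7, and the lid patch agrees with that. I'll centre over it and descend to just above the lid with the fingers shut.

```bash
python3 go.py 0.531 0.1558 0.082 -24.7
```

```text
t 2.5667 pos [0.5293 0.1533 0.231 ] ft [-0.5452  0.5378  0.1391] w -0.00011007437313315796 yaw -24.82523200408828 tilt [-0.0007  0.0003 -1.    ] 
linear [ 0.0148 -0.0764  3.7254] roll -0.025046400817656432 q [  3.8385  21.9449  74.1672   0.0009  83.9312 118.6636]
```

```bash
python3 -m jog '[{"linear":[0.015,-0.075,0.5],"roll":-0.02},{"linear":[0,0,0.6],"roll":0},{"linear":[0,0,0.6],"roll":0},{"linear":[0,0,0.6],"roll":0},{"linear":[0,0,0.6],"roll":0},{"linear":[0,0,0.5],"roll":0},{"linear":[0,0,0.3],"roll":0},{"linear":[0,0,0],"roll":0},{"linear":[0,0,0],"roll":0}]'; python3 go.py 0.531 0.1558 0.072 -24.7
```

```text
time_s: 3.32
position: [0.5312, 0.1558, 0.0832]
tool_rot: [[0.908, -0.418, -0.001], [-0.418, -0.908, -0.0], [-0.001, 0.0, -1.0]]
ft_force: [1.0, 0.1, 0.7]
grip_width: 0.0002
gripper_force: 0.0
t 3.3167 pos [0.5312 0.1558 0.0832] ft [1.0431 0.0626 0.6742] w 0.0002475469473320432 yaw -24.722707292325364 tilt [-0.0008  0.0004 -1.    ] 
linear [-0.0044  0.0009  0.2804] roll -0.004541458465072879 q [  4.0866  30.8057  86.1236   0.0024  63.1247 118.8083]
```

Pressing gradually in 1–2 mm steps.

```bash
python3 -m jog '[{"linear":[0,0,0.1],"roll":0},{"linear":[0,0,0.1],"roll":0},{"linear":[0,0,0.05],"roll":0},{"linear":[0,0,0.05],"roll":0},{"linear":[0,0,0.05],"roll":0},{"linear":[0,0,0],"roll":0}]'; python3 -m jog '[{"linear":[0,0,0.05],"roll":0},{"linear":[0,0,0.05],"roll":0},{"linear":[0,0,0],"roll":0}]'|egrep 'posi|force'
```

```text
time_s: 3.82
position: [0.5315, 0.1559, 0.0697]
tool_rot: [[0.908, -0.419, 0.001], [-0.419, -0.908, 0.0], [0.001, -0.001, -1.0]]
ft_force: [0.4, -0.1, 1.3]
grip_width: -0.0001
gripper_force: 0.1
position: [0.5313, 0.1557, 0.0652]
ft_force: [0.3, -0.3, -0.1]
gripper_force: 0.0
```

```bash
for i in 1; do python3 -m jog '[{"linear":[0,0,0.05],"roll":0},{"linear":[0,0,0],"roll":0}]'|egrep 'posi|ft_force'; python3 -m jog '[{"linear":[0,0,0.03],"roll":0},{"linear":[0,0,0],"roll":0}]'|egrep 'posi|ft_force';python3 -m jog '[{"linear":[0,0,0.03],"roll":0},{"linear":[0,0,0],"roll":0}]'|egrep 'posi|ft_force'; done
```

```text
position: [0.5309, 0.1557, 0.0628]
ft_force: [0.1, -0.8, 1.1]
position: [0.5312, 0.1558, 0.0621]
ft_force: [-0.5, 0.8, -0.4]
position: [0.5312, 0.1558, 0.062]
ft_force: [-4.5, -0.7, 12.8]
```

```bash
python3 -m jog '[{"linear":[0,0,0.02],"roll":0},{"linear":[0,0,0],"roll":0}]'|egrep 'posi|ft_force';python3 -m jog '[{"linear":[0,0,0.02],"roll":0},{"linear":[0,0,0],"roll":0}]'|egrep 'posi|ft_force'
python3 - <<'E'
from rig import env
import numpy as np
print(np.array(env.observe()["ft_force"]),env.observe()["position"])
E
```

```text
position: [0.5313, 0.1558, 0.062]
ft_force: [-6.6, -1.2, 18.7]
position: [0.5313, 0.1558, 0.0619]
ft_force: [-9.3, -1.1, 26.1]
[-9.26248751 -1.05675796 26.10675594] [0.53127891 0.15581514 0.0619065 ]
```

The lid is hard against the rim at z = 62 mm with 26 N, as expected for a seated lid. I'll back up, open the fingers and look.

```bash
python3 -m jog '[{"linear":[0,0,-0.3],"roll":0},{"linear":[0,0,-0.8],"roll":0},{"linear":[0,0,-0.8],"roll":0},{"linear":[0,0,-0.7],"roll":0},{"linear":[0,0,-0.3],"roll":0},{"linear":[0,0,0],"roll":0},{"linear":[0,0,0],"roll":0}]' 1|egrep 'time|posi|ft_force|width'
python3 - <<'E'
from h import *
from rig import optics
import pickle
c=optics.calibration("wrist"); im=optics.get_image("wrist"); cv2.imwrite("pics/w2.png",im[:,:,::-1]); pickle.dump(c,open("w2.pkl","wb"))
im=im[:,:,::-1]; s=optics.get_image("scene")[:,:,::-1]
cv2.imwrite("pics/sc.png",s)
a=cv2.resize(im[60:,150:350],None,fx=1.8,fy=1.8,interpolation=cv2.INTER_CUBIC); b=cv2.resize(s[185:260,255:345],None,fx=4.8,fy=4.8,interpolation=cv2.INTER_CUBIC)
o=np.zeros((584,800,3),np.uint8); o[:a.shape[0],:360]=a; o[:360,364:364+432]=b
cv2.imwrite("pics/w2c.png",o)
E
```

```text
time_s: 5.48
position: [0.5311, 0.1557, 0.175]
ft_force: [0.9, 0.3, -0.4]
grip_width: 0.0832
```

View pics/w2c.png

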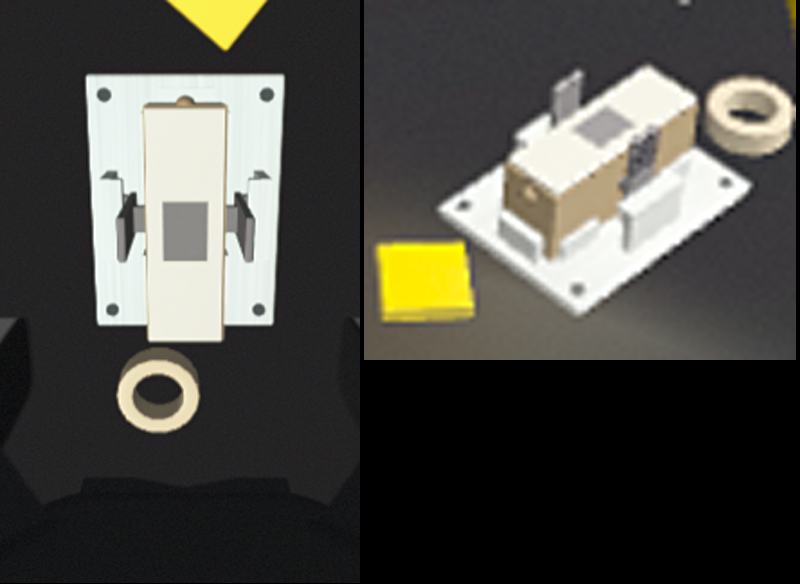

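The lid looks seated, with no gap visible. To confirm it is level I'll measure the lid's end widths in the wrist picture.

```bash
python3 - <<'E'
from h import *
import pickle
c=pickle.load(open("w2.pkl","rb")); im=cv2.imread("pics/w2.png").astype(int)
a=np.radians(-24.7);ex=np.array([np.cos(a),np.sin(a),0]);ey=np.array([-np.sin(a),np.cos(a),0]);o=np.array([.531,.1558,0])
# warm-white lid colour: R-B
for v in (125,145,160,200,220,240):
    r=im[v,215:290]; d=r[:,2]-r[:,0]; x=np.nonzero((d>8)&(r[:,2]>200))[0]+215
    print(v,x.min(),x.max(),[((plane(c,x.min()-.5,v,z)-plane(c,x.max()+.5,v,z))@ey*1e3).round(1) for z in(.062,.072)])
u=250;col=im[100:260,u];x=np.nonzero((col[:,2]-col[:,0]>8)&(col[:,2]>200))[0]+100
print(x.min(),x.max())
for z in(.062,.067,.072):
    print(z,[((plane(c,u,v,z)-o)@ex*1e3).round(1) for v in(x.min()-.5,x.max()+.5)])
for xx in (-59,59): print(proj(c,o+ex*xx/1e3+[0,0,.062]),proj(c,o+ex*xx/1e3+[0,0,.072]))
E
```

```text
125 229 276 [np.float64(39.9), np.float64(38.3)]
145 231 276 [np.float64(38.9), np.float64(37.4)]
160 230 273 [np.float64(37.7), np.float64(36.2)]
200 232 273 [np.float64(37.3), np.float64(35.9)]
220 231 274 [np.float64(39.9), np.float64(38.3)]
240 232 272 [np.float64(37.9), np.float64(36.4)]
120 248
0.062 [np.float64(59.0), np.float64(-58.0)]
0.067 [np.float64(59.1), np.float64(-55.5)]
0.072 [np.float64(59.3), np.float64(-53.0)]
[252.6219 249.4901] [252.632  254.5442]
[252.2813 119.439 ] [252.2791 119.9229]
```

The -x end sits at 62 mm. This view is insensitive at the +x end, so I'll touch each end with shut fingers.

```bash
python3 -m jog '[{"linear":[0.5,0,0.5],"roll":0},{"linear":[0.6,0,0.6],"roll":0},{"linear":[0,0,0.6],"roll":0},{"linear":[0,0,0.5],"roll":0},{"linear":[0,0,0.3],"roll":0},{"linear":[0,0,0.1],"roll":0},{"linear":[0,0,0],"roll":0},{"linear":[0,0,0],"roll":0}]' -1|egrep 'time|posi|ft_force|width'
python3 -m jog '[{"linear":[0,0,0.05],"roll":0},{"linear":[0,0,0.05],"roll":0},{"linear":[0,0,0],"roll":0}]'|egrep 'posi|ft_force'
python3 go.py 0.531 0.1558 0.062 -24.7
```

```text
time_s: 6.25
position: [0.5712, 0.1374, 0.0713]
ft_force: [-0.2, 0.1, 0.8]
grip_width: -0.0001
position: [0.5712, 0.1374, 0.0675]
ft_force: [0.0, -0.6, -0.1]
t 6.5 pos [0.5712 0.1374 0.0675] ft [ 0.026  -0.5732 -0.1391] w 0.00034583483842310183 yaw -24.78217145101908 tilt [ 0.0004 -0.0002 -1.    ] 
linear [-1.1048  0.0031  0.1371] roll -0.01643429020381646 q [  1.986   34.6895  81.3898   0.0027  63.8966 116.767 ]
```

```bash
for i in 1; do python3 -m jog '[{"linear":[0,0,0.06],"roll":0},{"linear":[0,0,0.03],"roll":0},{"linear":[0,0,0],"roll":0}]'|egrep 'posi|ft_force'; python3 -m jog '[{"linear":[0,0,0.04],"roll":0},{"linear":[0,0,0],"roll":0}]'|egrep 'posi|ft_force';  python3 -m jog '[{"linear":[0,0,0.03],"roll":0},{"linear":[0,0,0],"roll":0}]'|egrep 'posi|ft_force';done
```

```text
position: [0.571, 0.1373, 0.0635]
ft_force: [-0.2, 0.3, -0.8]
position: [0.5712, 0.1373, 0.0621]
ft_force: [0.3, 0.7, 0.2]
position: [0.5713, 0.1373, 0.062]
ft_force: [-2.4, -0.4, 9.5]
```

The +x end is at 62.0 mm too. Now the other end.

```bash
python3 -m jog '[{"linear":[0,0,-0.2],"roll":0},{"linear":[0,0,-0.2],"roll":0},{"linear":[-0.5,0,0],"roll":0},{"linear":[-0.8,0,0],"roll":0},{"linear":[-0.6,0,0],"roll":0},{"linear":[-0.3,0,0.1],"roll":0},{"linear":[0,0,0.15],"roll":0},{"linear":[0,0,0.05],"roll":0},{"linear":[0,0,0.05],"roll":0},{"linear":[0,0,0],"roll":0}]'|egrep 'time|posi|ft_force'
python3 -m jog '[{"linear":[0,0,0.03],"roll":0},{"linear":[0,0,0.03],"roll":0},{"linear":[0,0,0],"roll":0}]'|egrep 'posi|ft_force'
```

```text
time_s: 7.92
position: [0.4921, 0.1738, 0.0626]
ft_force: [0.1, -0.9, -0.8]
position: [0.4923, 0.1738, 0.062]
ft_force: [-3.7, -1.5, 15.4]
```

The lid is level at both ends and the middle. Now I'll rise, centre, open the fingers and go down over the catches.

```bash
python3 -m jog '[{"linear":[0,0,-0.3],"roll":0},{"linear":[0,0,-0.6],"roll":0},{"linear":[0.3,0,-0.7],"roll":0},{"linear":[0.5,0,-0.3],"roll":0},{"linear":[0.3,0,0],"roll":0},{"linear":[0,0,0],"roll":0},{"linear":[0,0,0],"roll":0},{"linear":[0,0,0],"roll":0}]' 1 25|egrep 'time|posi|ft_force|width'
python3 go.py 0.531 0.1558 0.044 -24.7
```

```text
time_s: 8.83
position: [0.5305, 0.1558, 0.1359]
ft_force: [-0.1, 0.5, -0.6]
grip_width: 0.0852
t 8.8333 pos [0.5305 0.1558 0.1359] ft [-0.134   0.5438 -0.6417] w 0.0852017829085328 yaw -24.800197702106477 tilt [-0.0016  0.0007 -1.    ] 
linear [ 0.0154 -0.0065  2.2969] roll -0.0200395404212955 q [  4.0956  27.1205  82.4915   0.0082  70.4889 118.893 ]
```

```bash
python3 -m jog '[{"linear":[0.01,0,0.3],"roll":-0.02},{"linear":[0,0,0.4],"roll":0},{"linear":[0,0,0.4],"roll":0},{"linear":[0,0,0.4],"roll":0},{"linear":[0,0,0.35],"roll":0},{"linear":[0,0,0.25],"roll":0},{"linear":[0,0,0.15],"roll":0},{"linear":[0,0,0.05],"roll":0},{"linear":[0,0,0],"roll":0}]'|egrep 'time|posi|ft_force|width'
python3 -m jog '[{"linear":[0,0,0],"roll":0},{"linear":[0,0,0],"roll":0},{"linear":[0,0,0],"roll":0},{"linear":[0,0,0],"roll":0},{"linear":[0,0,0],"roll":0},{"linear":[0,0,0],"roll":0},{"linear":[0,0,0],"roll":0},{"linear":[0,0,0],"roll":0},{"linear":[0,0,0],"roll":0},{"linear":[0,0,0],"roll":0}]' -1 25
```

```text
time_s: 9.58
position: [0.5315, 0.1557, 0.0444]
ft_force: [0.4, -0.3, -0.3]
grip_width: 0.0853
time_s: 10.42
position: [0.5322, 0.1553, 0.0462]
tool_rot: [[0.909, -0.418, 0.002], [-0.418, -0.909, -0.0], [0.002, -0.001, -1.0]]
ft_force: [-2.3, -2.2, 10.2]
grip_width: 0.0461
gripper_force: 24.8
```

```bash
python3 - <<'E'
from h import *
from rig import optics,env
im=optics.get_image("wrist")[:,:,::-1]; s=optics.get_image("scene")[:,:,::-1]
a=cv2.resize(im,(500,375)); b=cv2.resize(s[185:260,260:340],None,fx=3.7,fy=3.7,interpolation=cv2.INTER_CUBIC)
o=np.zeros((380,800,3),np.uint8); o[:375,:500]=a; o[:b.shape[0],502:502+b.shape[1]]=b
cv2.imwrite("pics/g.png",o)
s=env.observe();print(s["ft_force"],s["wrist_torque"],s["grip_width"])
E
```

```text
[-2.1442 -2.5361 10.2673] [-0.3806  0.4275 -0.0466] 0.046154022313904065
```

View pics/g.png

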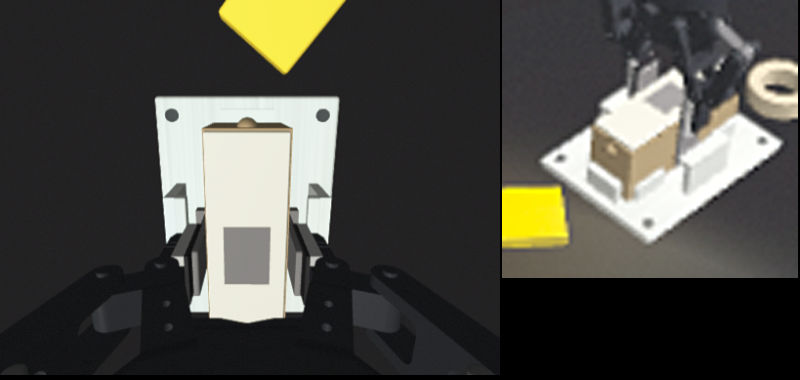

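Both catches are between the pads and pushed in, symmetric about the cassette, and the lid is still seated. I'll start the lift gently.

```bash
python3 -m jog '[{"linear":[0,0,-0.05],"roll":0},{"linear":[0,0,-0.05],"roll":0},{"linear":[0,0,-0.05],"roll":0},{"linear":[0,0,-0.05],"roll":0},{"linear":[0,0,0],"roll":0}]'|egrep 'posi|force|width'
python3 -m jog '[{"linear":[0,0,-0.05],"roll":0},{"linear":[0,0,-0.05],"roll":0},{"linear":[0,0,0],"roll":0}]'|egrep 'posi|force|width'
```

```text
position: [0.5317, 0.1556, 0.0528]
ft_force: [-0.4, -0.4, -2.3]
grip_width: 0.0458
gripper_force: 27.0
position: [0.5318, 0.1556, 0.0569]
ft_force: [-0.7, -0.2, -3.1]
grip_width: 0.0458
gripper_force: 27.0
```

The load is only about 3 N (the cassette's weight), so it is unlocked. Lifting on.

```bash
python3 -m jog '[{"linear":[0,0,-0.15],"roll":0},{"linear":[0,0,-0.25],"roll":0},{"linear":[0,0,-0.35],"roll":0},{"linear":[0,0,-0.4],"roll":0},{"linear":[0,0,-0.4],"roll":0},{"linear":[0,0,-0.4],"roll":0},{"linear":[0,0,-0.4],"roll":0},{"linear":[0,0,-0.4],"roll":0},{"linear":[0,0,-0.3],"roll":0},{"linear":[0,0,-0.15],"roll":0},{"linear":[0,0,0],"roll":0},{"linear":[0,0,0],"roll":0}]'|egrep 'time|posi|force|width'
python3 - <<'E'
from h import *
from rig import optics,env
im=optics.get_image("wrist")[:,:,::-1]; s=optics.get_image("scene")[:,:,::-1]
a=cv2.resize(im,(400,300)); b=cv2.resize(s[135:265,250:350],None,fx=3.9,fy=3.9,interpolation=cv2.INTER_CUBIC)
o=np.zeros((520,800,3),np.uint8); o[:300,:400]=a; o[:b.shape[0],402:402+b.shape[1]]=b
cv2.imwrite("pics/l.png",o)
E
```

```text
time_s: 12.18
position: [0.5314, 0.1556, 0.1845]
ft_force: [0.3, 0.5, -2.5]
grip_width: 0.046
gripper_force: 26.9
```

View pics/l.png

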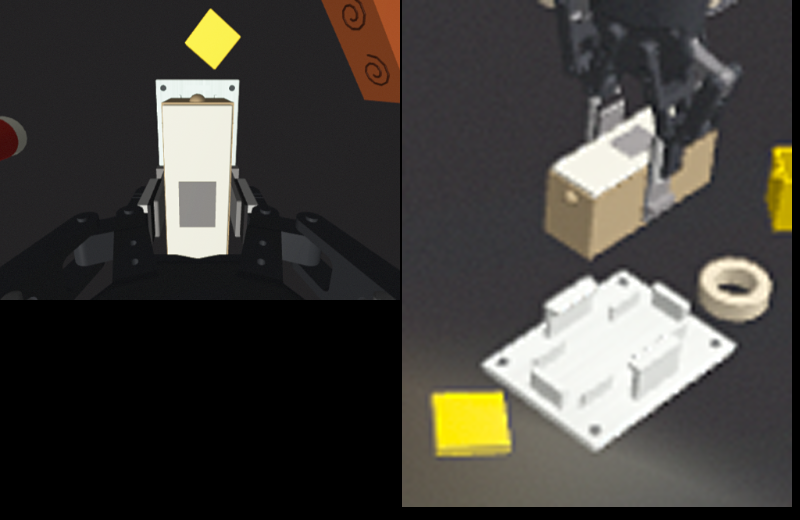

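The cassette is clear of the dock, level, lidded and held by its catches about 13.8 cm above the plate. The note pad and tape roll haven't moved. Handing in.

```bash
python3 -c "
from rig import env
print(env.close_job())"
```

```text
the job is handed in; nothing more can be done
None
```

The job is handed in at about 12 s: the lid is snapped down and level, and the cassette is unlocked and held level by its catches, its underside about 13.8 cm above the dock's base plate.

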